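# Fit the lens cell to the magnifier stand and hold it home

## Task

Pick the widest knurled lens cell off the cork board, set it over the steel neck of the magnifier stand, and turn it until the hidden keyways under it drop over the neck's pins. Then push it fully home against the spring washer and finish while still holding it pressed down there, without letting go at the end, so that I can do up the clamp screw. Leave the other lenses, the inks and the rest of the desk where they are.

Things in the scene. Friction and masses are not known exactly. Their poses are not given: they have to be found in the camera images.
- cell_center (a point): centre of the lens cell to fit: upright aluminium cylinder 56 mm across, 44 mm high, side straight-knurled, glass lens on top, 130 to 200 g; the widest of the three lenses on the cork board. The point is on its axis, half-way up (22 mm above its underside); z is its axis, up when upright
- cell_under (a point): centre of the same cell's underside, which is open: a 42 mm bore, 20 mm deep, with four identical keyways 8 mm wide, 90 degrees apart, cut full depth in its wall. They cannot be seen from outside and nothing marks their angle, so they are found by turning: at most a quarter turn, either way
- home (a point): point on the neck's axis where cell_center lies when the cell is fully home, 132 mm above the table; z up, x towards the stand's column. A cell set on with its keyways not over the pins rests on the pins, 13 mm above home; once its keyways line up with the pins (within about 0.08 rad) it drops. At home its underside is 8 mm above the grey carrier hub and arm
- neck_rim (a point): centre of the rim of the stand's neck, an upright steel spigot 39 mm across, tapered over its top 3 mm, rim 130 mm above the table. Four round pins 4 mm thick stand out from it to 51 mm across, 90 degrees apart, their tops 7 mm below the rim
- washer (a joint): travel of the spring washer on the neck's rim (m): 0 = free, 4 mm proud of the rim; 0.004 = pressed flat, cell home. It pushes up with 3 N when free and 8 N when flat: it stops a dropped cell 4 mm above home and lifts it again if it is let go
- stand: magnifier stand, fixed to the table; origin on the table under the neck's axis, x towards its column. Grey base 200 x 130 mm from x = -65 to 135 mm, 14 mm thick; column 22 mm thick and focus block at x = 105 mm, top 126 mm above the table; arm and hub (56 mm across) up to 102 mm. Nothing of it is taller than the neck
- board: fixed cork board on which the three lenses stand in a row along its y, 105 mm apart: 140 mm x 300 mm, 10 mm thick; origin at the centre of its underside
- small_cell: smaller knurled aluminium lens, 36 mm across, 30 mm high, on the cork board; leave alone; origin at the centre of its underside
- eyepiece: stepped aluminium eyepiece, 35 mm across at its foot, 23 mm above, 50 mm high, on the cork board; leave alone; origin at the centre of its underside
- vial_a: square amber ink vial, 26 mm wide, 58 mm high, black cap, beside the stand; leave alone; origin at the centre of its underside
- vial_b: another such ink vial, between the stand and the board; leave alone
- ink_jar: round black ink jar, 64 mm across, 44 mm high; leave alone; origin at the centre of its underside
- tumbler: clear glass tumbler, 60 mm across, 65 mm high; leave alone; origin at the centre of its underside
- paperweight: dark steel paperweight bar, 150 x 22 mm, 25 mm high with its brass knob, lying on the sheet in front; leave alone; origin at the centre of its underside, x along it
Not all that is in view belongs to the job. Leave any red look-alike of the part that bears cell_center alone.

How it is judged:
On the way, in this order (a step that is already met when the one before it is completed fails the run):
1. the lens cell is lifted off the cork board (height (world z) of cell_center above 0.1 m), for 0.1 s.
2. its keyways have dropped over the pins of the neck (horizontal distance between cell_center and home below 0.004 m and z of cell_center in the frame of home below 0.007 m and angle between cell_center's own z axis and vertical below 0.12 rad), for 0.1 s.
At the end, for the whole second after the job is handed in: the cell sits on the neck, upright within 0.07 rad, on its axis within 4 mm and within 2 mm of fully home, the spring washer pressed flat; the fingers still press on it (over 2 N) and it is still (horizontal distance between cell_center and home below 0.004 m and z of cell_center in the frame of home between -0.003 and 0.002 m and value of joint washer above 0.0015 m and angle between cell_center's own z axis and vertical below 0.07 rad and contact force between the fingers and cell above 2 N and linear speed of cell below 0.02 m/s); the arm keeps its last pose, push and grip.
It fails at once if another lens, an ink or a thing on the desk is knocked over or moved by more than 30 mm (distance of any of small_cell, eyepiece, vial_a, vial_b, ink_jar, tumbler, paperweight from where it was at the start of the episode above 0.03 m or angle between any of small_cell, eyepiece, vial_a, vial_b, tumbler, ink_jar's own z axis and vertical above 0.7 rad).
It also fails if it takes over 48 s, if anything falls off the work surface, if the arm or the gripper's body presses on something with over 40 N, if the wrist force passes 120 N, or if a joint passes its speed limit or range.

## Robot

A 6-joint arm with a two-finger parallel gripper is mounted at the origin on the work surface. World frame = base frame: x ahead of the robot, y to its left, z up, the work surface at z = 0. Lengths are in m, angles in rad, forces in N, time in s.
With the tool pointing down it reaches from about 0.375 to 0.975 m from the base axis. Payload 3.8 kg.
Tool frame: the origin (TCP) lies at the very end of the fingers, on their centre line; the grasp point (between the pads) lies 19 mm behind it; z points along the fingers, y is the direction in which the jaws open and shut (so a half turn about z gives the same grasp; the last joint's range is limited). The gripper opens to 85 mm and grips with 20 to 120 N. Pads are 22 mm wide; open, the fingers measure 114 mm over their backs; the gripper's body (76 mm by 85 mm) begins 54 mm behind the grasp point. The pads swing forward as they close: fully open they stand 13 mm farther back than shut.
Start: joints at [-1.259, 0.264, 1.604, -0, 1.274, -0.037], TCP at [0.231, -0.634, 0.231] pointing down, gripper open.
Joint ranges: [-2.63, 2.63], [-0.94, 2.18], [0.31, 2.57], [-1.31, 4.45], [0, 2.66], [-2.55, 2.55]. Speed limits (rad/s): [2.57, 2.57, 3.14, 3.14, 3.14, 3.14].

## Interface

Orientations are given as a rotation vector (axis times angle).
In Python, from workcell import bot, viewer, finish_job gives the robot as it stands.
- The arm moves only by the tool servo_tool, never from a script. Its argument "plan" is a list that holds one entry, the list of rows, each a list of 6 numbers: the shift along the tool's x, y, z in cm, then the turn, a rotation vector about the tool's x, y, z in degrees. A call has 1 to 20 rows; each row is the pose to reach, as a shift and turn from the pose measured when the call began, along the tool's axes at that moment; what a row does not reach only later rows make up. A row lasts 1/12 s, in which the tool goes at most 41.7 mm and 7.16 degrees, less where a joint would pass 70% of its speed; a pose out of reach is approached as far as the arm can. A call with a gripper value outside its range is refused whole. "claw" is the finger opening in cm, from 0 to 8.54, set as the call begins (left out, the last holds). The fingers move at their own pace and stop on an object; "grip_force" is the grip in N (left out, the last holds). Time passes only in rows, so rows that repeat a pose let the fingers close. It gives the time, the measured TCP pose, the force and the opening at its end, in the units of the state.
- bot.read_state(): the state, without advancing time (a new reading comes with each control period).
- viewer.read_camera(name): name is "scene" or "side" or "wrist"; returns a dict with "color" (384x512x3 uint8, red, green, blue), "fx", "fy", "cx", "cy" (pixels), "eye" and "rotation" of the camera in the world; the wrist camera has in their place "T_tool_cam" (4x4, takes a point from camera to tool coordinates, whose origin is the TCP and whose axes are the flange's). Camera axes: x right, y down, z forward; pixel columns grow to the right and rows downward; lengths in m; the calibration is good to about 2 mm. A picture is of the moment at which its call begins: read the wrist's pose just before it. There is no depth.
- finish_job(): hands the job in, once; it reports no verdict.
The state is a dict: "time": time; "q": joint angles; "joint_vel": joint speeds; "joint_torque": joint torques, N m; "tool_pos": TCP position; "tcp_rot": TCP orientation; "wrist_force": force on the tool from outside, world axes, zero at the start; "torque": the same for the moment, N m; "width": opening from 0.0 (shut) to 1.0 (fully open).
Only numpy, scipy, OpenCV 4.12 (cv2) and the standard library are available. Lean on these libraries where they do the work, as an engineer would, in place of code of your own. Each camera call takes 0.05 s, during which the arm holds its last target.

## Working session

There is one attempt and no reset: what is moved stays moved. The work goes in short steps, Python scripts to look and compute and a tool call to move; the robot and the scene stay as the last step left them, time stands still between calls to the robot, and variables do not carry over. Pictures are saved under pics/ and viewed, and the job is handed in when it is done.

Besides the shell and the picture viewer there is one more tool, called after ">>>" by a JSON object that holds its "method" and its "body". servo_tool: Moves the arm, as the interface text tells. Its arguments: {"type":"object","properties":{"plan":{"type":"array"},"claw":{"type":"number"},"grip_force":{"type":"number"}},"required":["plan"]}

```bash
ls; mkdir -p pics; python3 - <<'E'
from workcell import bot, viewer
import cv2,numpy as np
np.set_printoptions(precision=4,suppress=True)
s=bot.read_state();print(s)
for n in ("scene","side","wrist"):
    c=viewer.read_camera(n)
    cv2.imwrite(f"pics/{n}0.png",c["color"][:,:,::-1])
    print(n,{k:v for k,v in c.items() if k!="color"})
E
```

```text
pics
{'time': 0.0, 'q': array([-1.2589,  0.2648,  1.6054, -0.    ,  1.2737, -0.0369]), 'joint_vel': array([ 0.0013, -0.0012,  0.0012, -0.0005, -0.0003, -0.0006]), 'joint_torque': array([  0.0008, -51.5112, -36.7314,  -0.0003,   0.0128,  -0.    ]), 'tool_pos': array([ 0.2305, -0.6337,  0.2299]), 'tcp_rot': array([-3.0917, -0.5448,  0.0005]), 'wrist_force': array([0.8041, 1.1765, 0.3984]), 'torque': array([0.0204, 0.0165, 0.0563]), 'width': 1.0027023762199447}
scene {'fx': 466.38283923106235, 'fy': 466.38283923106235, 'cx': 261.17982694331835, 'cy': 197.3613416779169, 'eye': array([0.9408, 0.6692, 1.0022]), 'rotation': array([-0.6198, -2.7192,  1.0109])}
side {'fx': 466.2939693542379, 'fy': 466.2939693542379, 'cx': 251.6331242341901, 'cy': 191.40902584148424, 'eye': array([0.2159, 0.8642, 1.1998]), 'rotation': array([-0.5023,  2.7807, -1.059 ])}
wrist {'fx': 283.96137503350445, 'fy': 283.96137503350445, 'cx': 254.83917948911713, 'cy': 192.02551765194903, 'T_tool_cam': array([[-0.0002, -0.9582, -0.286 ,  0.0734],
       [ 1.    , -0.0007,  0.0014,  0.0001],
       [-0.0015, -0.286 ,  0.9582, -0.1421],
       [ 0.    ,  0.    ,  0.    ,  1.    ]])}
```

View pics/scene0.png

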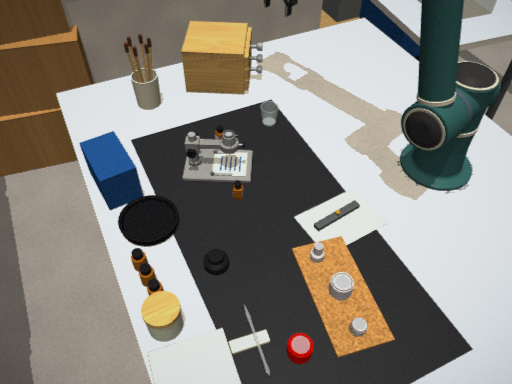

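View pics/side0.png

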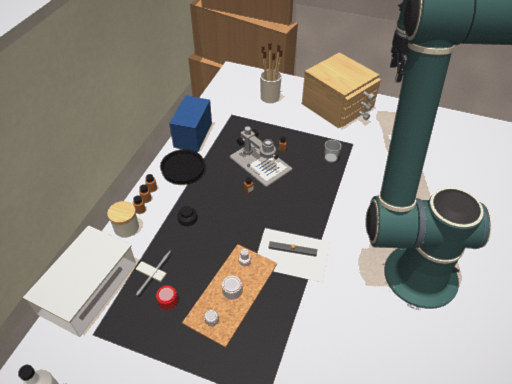

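View pics/wrist0.png

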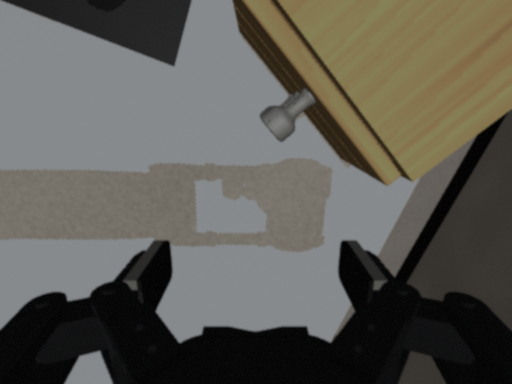

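```bash
cat > h.py <<'E'
from workcell import bot, viewer
import cv2,numpy as np
from scipy.spatial.transform import Rotation as R
np.set_printoptions(precision=4,suppress=True)
def pose(c,s=None):
    if "T_tool_cam" in c:
        T=np.eye(4);T[:3,:3]=R.from_rotvec(s["tcp_rot"]).as_matrix();T[:3,3]=s["tool_pos"]
        T=T@c["T_tool_cam"];return T[:3,:3],T[:3,3]
    r=np.array(c["rotation"]);return (R.from_rotvec(r).as_matrix() if r.size==3 else r),c["eye"]
def plane(c,uv,z,s=None):
    M,e=pose(c,s);d=M@np.array([(uv[0]-c["cx"])/c["fx"],(uv[1]-c["cy"])/c["fy"],1]);return e+d*(z-e[2])/d[2]
def proj(c,p,s=None):
    M,e=pose(c,s);q=M.T@(np.array(p)-e);return np.array([c["cx"]+c["fx"]*q[0]/q[2],c["cy"]+c["fy"]*q[1]/q[2]])
def crop(c,x0,y0,x1,y1,k,name):
    cv2.imwrite(name,cv2.resize(c["color"][y0:y1,x0:x1,::-1],None,fx=k,fy=k,interpolation=cv2.INTER_CUBIC))
E
python3 - <<'E'
from h import *
a=viewer.read_camera("scene");b=viewer.read_camera("side")
print(proj(a,[0,0,0]),proj(b,[0,0,0]))
crop(a,170,100,270,200,6,"pics/a_st.png");crop(a,290,230,400,360,4,"pics/a_bd.png")
crop(b,210,110,310,200,6,"pics/b_st.png");crop(b,180,240,290,345,5,"pics/b_bd.png")
print(plane(a,(342,279),.054),plane(b,(232,284),.054),plane(a,(229,134),.13),plane(b,(268,145),.13))
E
```

```text
[434.8736 164.4126] [420.2091 275.507 ]
[0.5023 0.2445 0.054 ] [0.4996 0.2514 0.054 ] [ 0.5709 -0.2557  0.13  ] [ 0.5671 -0.2447  0.13  ]
```

View pics/a_st.png

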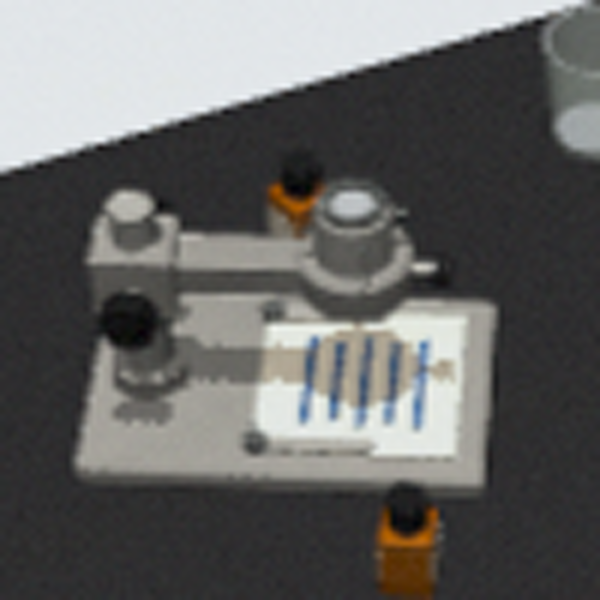

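View pics/a_bd.png

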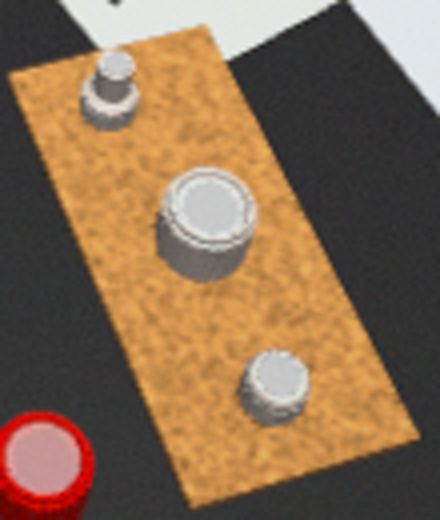

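View pics/b_st.png

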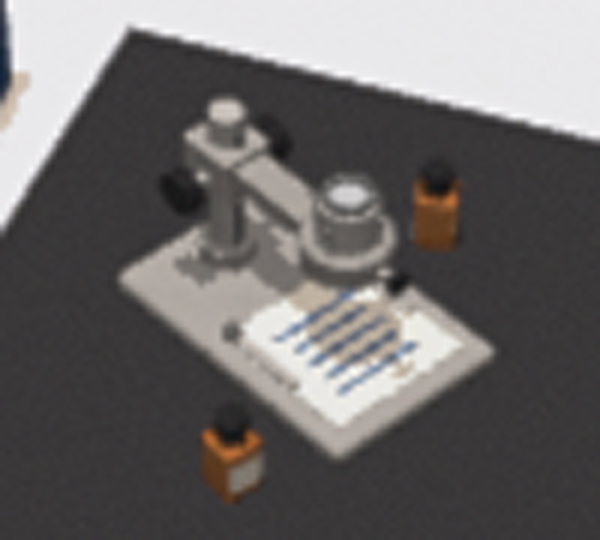

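View pics/b_bd.png

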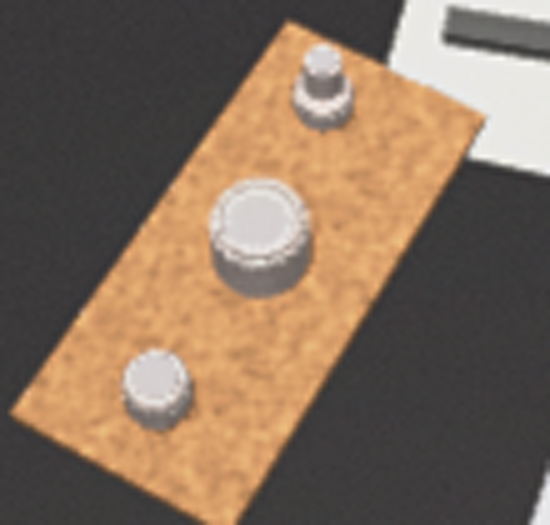

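```bash
cat > tri.py <<'E'
from h import *
def tri(a,ua,b,ub):
    A=[];y=[]
    rows=[]
    for c,u in((a,ua),(b,ub)):
        M,e=pose(c);d=M@np.array([(u[0]-c["cx"])/c["fx"],(u[1]-c["cy"])/c["fy"],1]);d/=np.linalg.norm(d)
        P=np.eye(3)-np.outer(d,d);A.append(P);y.append(P@e)
    A=np.vstack(A);y=np.hstack(y);p,r,_,_=np.linalg.lstsq(A,y,rcond=None);return p,np.sqrt(r)
E
python3 - <<'E'
from tri import *
a=viewer.read_camera("scene");b=viewer.read_camera("side")
A=lambda x,y,k,ox,oy:(ox+(x+.5)/k-.5,oy+(y+.5)/k-.5)
ca=A(207,210,4,290,230);cb=A(260,222,5,180,240)
na=A(350,207,6,170,100);nb=A(350,193,6,210,110)
ka=A(130,205,6,170,100);kb=A(228,107,6,210,110)
ea=A(117,65,4,290,230);eb=A(324,60,5,180,240)
sa=A(278,378,4,290,230);sb=A(157,375,5,180,240)
for n,p,q,z in(("cell",ca,cb,.054),("neck",na,nb,.134),("knob",ka,kb,.126),("eyep",ea,eb,.06),("small",sa,sb,.04)):
    print(n,tri(a,p,b,q),plane(a,p,z)[:2],plane(b,q,z)[:2])
# corners board
for p in [(10,74),(205,25),(418,437),(195,506)]: print("bd a",plane(a,A(*p,4,290,230),.01))
for p in [(288,20),(485,120),(12,412)]: print("bd b",plane(b,A(*p,5,180,240),.01))
for p in [(410,500)]: print("vial",plane(a,A(*p,6,170,100),.058))
for p in [(300,170)]: print("vial",plane(a,A(*p,6,170,100),.058))
for p in [(80,470),(485,488),(497,303)]: print("base",plane(a,A(*p,6,170,100),.014))
E
```

```text
cell (array([0.5033, 0.2462, 0.0433]), array([0.0002])) [0.5082 0.251 ] [0.5006 0.2518]
neck (array([ 0.5729, -0.2599,  0.1285]), array([0.0016])) [ 0.5755 -0.2524] [ 0.5713 -0.2557]
knob (array([ 0.6648, -0.3075,  0.126 ]), array([0.0018])) [ 0.6651 -0.3055] [ 0.6652 -0.3094]
eyep (array([0.5049, 0.1414, 0.0586]), array([0.001])) [0.5058 0.143 ] [0.5046 0.1415]
small (array([0.5219, 0.3502, 0.0361]), array([0.0015])) [0.5239 0.3526] [0.5208 0.3507]
bd a [0.5489 0.0915 0.01  ]
bd a [0.4136 0.1123 0.01  ]
bd a [0.4598 0.4065 0.01  ]
bd a [0.5942 0.3859 0.01  ]
bd b [0.5489 0.0898 0.01  ]
bd b [0.4112 0.1163 0.01  ]
bd b [0.5941 0.3853 0.01  ]
vial [ 0.5989 -0.1359  0.058 ]
vial [ 0.5554 -0.37    0.058 ]
base [ 0.7193 -0.2591  0.014 ]
base [ 0.547  -0.1653  0.014 ]
base [ 0.4861 -0.2801  0.014 ]
```

```bash
cat > go.py <<'E'
from h import *
def go(x,y,z,psi):
    s=bot.read_state();R0=R.from_rotvec(s["tcp_rot"])
    p=np.radians(psi);T=R.from_matrix(np.array([[np.cos(p),np.sin(p),0],[np.sin(p),-np.cos(p),0],[0,0,-1]]))
    d=R0.inv().apply(np.array([x,y,z])-s["tool_pos"])*100
    r=np.degrees((R0.inv()*T).as_rotvec())
    x0=R0.as_matrix()[:,0]
    print("shift cm",d.round(2),"turn",r.round(2),"rows",np.ceil(np.linalg.norm(d)/4.17),np.linalg.norm(r)/7.16,"psi now",np.degrees(np.arctan2(x0[1],x0[0])).round(2))
    print("t",s["time"],s["q"],s["tool_pos"],s["wrist_force"],"w",s["width"])
if __name__=="__main__":
    import sys; go(*map(float,sys.argv[1:]))
E
python3 go.py .573 -.256 .25 66
```

```text
shift cm [ 45.1  -23.85  -1.89] turn [ -0.03  -0.01 -46.02] rows 13.0 6.426837879421688 psi now 19.98
t 0.35 [-1.2589  0.2641  1.6043 -0.      1.2737 -0.0369] [ 0.2306 -0.6342  0.231 ] [ 0.0078 -0.9311 -0.3607] w 1.0006027326867983
```

>>> {"method": "servo_tool", "body": {"plan": [[[45.1,-23.9,-1.9,0,0,-46],[45.1,-23.9,-1.9,0,0,-46],[45.1,-23.9,-1.9,0,0,-46],[45.1,-23.9,-1.9,0,0,-46],[45.1,-23.9,-1.9,0,0,-46],[45.1,-23.9,-1.9,0,0,-46],[45.1,-23.9,-1.9,0,0,-46],[45.1,-23.9,-1.9,0,0,-46],[45.1,-23.9,-1.9,0,0,-46],[45.1,-23.9,-1.9,0,0,-46],[45.1,-23.9,-1.9,0,0,-46],[45.1,-23.9,-1.9,0,0,-46],[45.1,-23.9,-1.9,0,0,-46],[45.1,-23.9,-1.9,0,0,-46],[45.1,-23.9,-1.9,0,0,-46]]], "claw": 8.54, "grip_force": 60}}

```text
time: 1.6
tool_pos: [0.5729, -0.2551, 0.25]
tcp_rot: [-2.633, -1.713, 0.001]
wrist_force: [-0.0, 0.3, 0.1]
width: 1.003
```

```bash
python3 - <<'E'
from h import *
s=bot.read_state();print(s["time"],s["tool_pos"],s["q"],s["tcp_rot"],s["wrist_force"])
c=viewer.read_camera("wrist");cv2.imwrite("pics/w1.png",c["color"][:,:,::-1])
print(proj(c,[.573,-.256,.134],s))
E
```

```text
1.6 [ 0.5729 -0.2551  0.25  ] [-0.4584  0.1639  1.6895 -0.0004  1.2889 -0.0411] [-2.6329 -1.7131  0.0012] [-0.027   0.3144  0.1461]
[254.5711 188.5241]
```

View pics/w1.png

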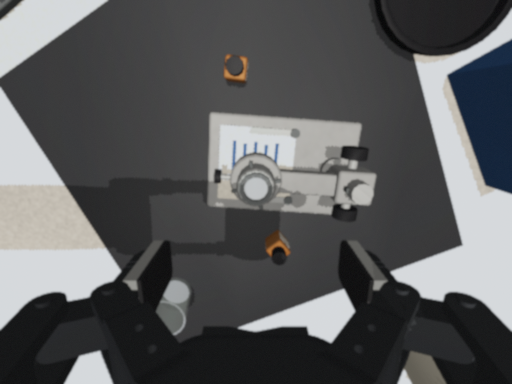

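```bash
python3 - <<'E'
from h import *
c=viewer.read_camera("wrist");s=bot.read_state()
im=c["color"];crop(c,206,138,306,238,6,"pics/w1c.png")
crop(c,200,100,390,260,4,"pics/w1d.png")
E
```

```text
(no output)
```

View pics/w1c.png

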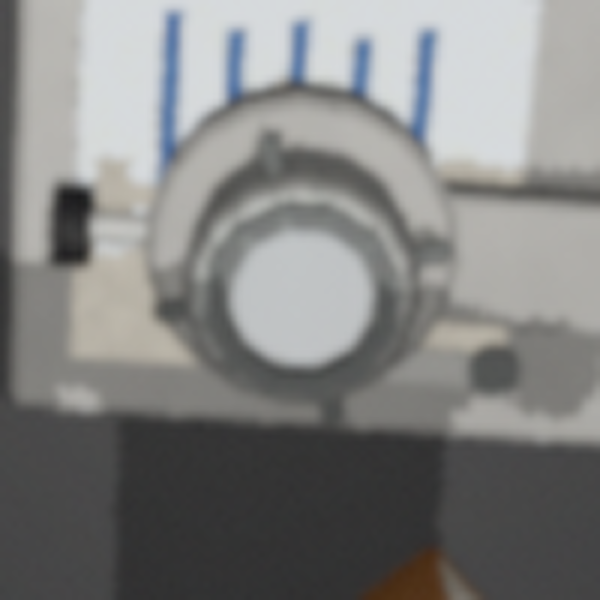

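```bash
python3 - <<'E'
from h import *
c=viewer.read_camera("wrist");s=bot.read_state()
f=lambda x,y:(206+(x+.5)/6-.5,138+(y+.5)/6-.5)
print(plane(c,f(303,299),.133,s),plane(c,f(303,299),.130,s))
P=np.array([plane(c,f(*p),.122,s) for p in [(270,150),(432,245),(330,408),(170,305)]]);print(P,P.mean(0))
for p,q in((0,2),(1,3)): d=P[p]-P[q];print(np.linalg.norm(d),np.degrees(np.arctan2(d[1],d[0])))
print(plane(c,f(300,235),.102,s)) # hub
E
python3 go.py .573 -.256 .25 66
python3 go.py .504 .25 .25 81.3
```

```text
[ 0.5735 -0.2574  0.133 ] [ 0.5732 -0.2582  0.13  ]
[[ 0.5776 -0.2354  0.122 ]
 [ 0.5952 -0.2605  0.122 ]
 [ 0.5687 -0.2795  0.122 ]
 [ 0.5519 -0.2522  0.122 ]] [ 0.5734 -0.2569  0.122 ]
0.044933139096289536 78.58344007149907
0.04412992402227313 -10.78159556897407
[ 0.5743 -0.2546  0.102 ]
shift cm [ 0.12  0.08 -0.01] turn [-0.05  0.01 -0.1 ] rows 1.0 0.0163361996347708 psi now 65.9
t 1.75 [-0.4616  0.1633  1.6903 -0.0002  1.2888 -0.0408] [ 0.5718 -0.2567  0.2499] [-0.2871 -0.7548  0.6689] w 1.0015636967811186
shift cm [ 43.48 -26.88   0.01] turn [ -0.05   0.   -15.4 ] rows 13.0 2.151531600776568 psi now 65.9
t 1.75 [-0.4616  0.1633  1.6903 -0.0002  1.2888 -0.0408] [ 0.5718 -0.2567  0.2499] [-0.2871 -0.7548  0.6689] w 1.0015636967811186
```

>>> {"method": "servo_tool", "body": {"plan": [[[43.5,-26.9,8,0,0,-15.4],[43.5,-26.9,8,0,0,-15.4],[43.5,-26.9,8,0,0,-15.4],[43.5,-26.9,8,0,0,-15.4],[43.5,-26.9,8,0,0,-15.4],[43.5,-26.9,8,0,0,-15.4],[43.5,-26.9,8,0,0,-15.4],[43.5,-26.9,8,0,0,-15.4],[43.5,-26.9,8,0,0,-15.4],[43.5,-26.9,8,0,0,-15.4],[43.5,-26.9,8,0,0,-15.4],[43.5,-26.9,8,0,0,-15.4],[43.5,-26.9,8,0,0,-15.4],[43.5,-26.9,8,0,0,-15.4],[43.5,-26.9,8,0,0,-15.4],[43.5,-26.9,8,0,0,-15.4],[43.5,-26.9,8,0,0,-15.4]]]}}

```text
time: 3.17
tool_pos: [0.5044, 0.2485, 0.1704]
tcp_rot: [-2.386, -2.043, 0.001]
wrist_force: [0.1, -0.2, 0.2]
width: 1.003
```

```bash
python3 - <<'E'
from h import *
for i in range(3):
    s=bot.read_state();print(s["time"],s["tool_pos"],s["tcp_rot"])
    c=viewer.read_camera("wrist")
cv2.imwrite("pics/w2.png",c["color"][:,:,::-1])
print(proj(c,[.504,.25,.054],s))
np.savez("w2.npz",tp=s["tool_pos"],tr=s["tcp_rot"])
E
```

```text
3.1667 [0.5044 0.2485 0.1704] [-2.3859 -2.0435  0.0006]
3.2167 [0.5045 0.2485 0.1704] [-2.386  -2.0433  0.0004]
3.2667 [0.5045 0.2487 0.1705] [-2.3859 -2.0433  0.0001]
[253.3221 186.1908]
```

View pics/w2.png

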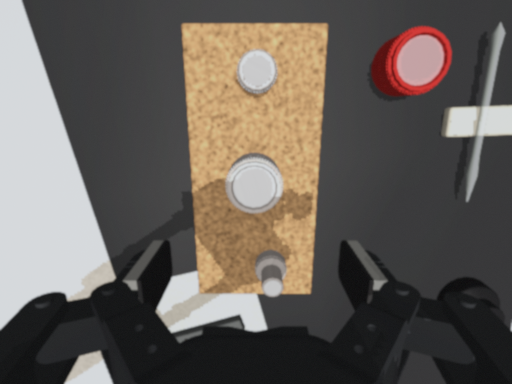

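```bash
python3 - <<'E'
from h import *
c=viewer.read_camera("wrist");s=bot.read_state()
im=cv2.cvtColor(c["color"],cv2.COLOR_RGB2HSV)
m=((im[:,:,1]<60)&(im[:,:,2]>110)).astype(np.uint8)
m=cv2.morphologyEx(m,cv2.MORPH_CLOSE,np.ones((3,3)))
k,l,st,ce=cv2.connectedComponentsWithStats(m)
for i in range(1,k):
    if 100<st[i,4]<6000 and st[i,0]>180 and st[i,0]<330: 
        cn=cv2.findContours((l==i).astype(np.uint8),0,1)[0][0]; print(st[i],ce[i],cv2.minEnclosingCircle(cn), cv2.fitEllipse(cn))
crop(c,204,133,304,233,6,"pics/w2c.png")
E
```

```text
[ 237   49   41   45 1436] [256.757   71.1072] ((256.5, 71.01162719726562), 22.288251876831055) ((256.7632751464844, 71.10227966308594), (39.86433029174805, 43.98587417602539), 179.22116088867188)
[ 226  153   58   61 2710] [254.0594 183.5985] ((254.0, 183.06666564941406), 30.083393096923828) ((254.06764221191406, 183.57395935058594), (56.6995964050293, 59.108985900878906), 179.11537170410156)
[255 256  32  41 767] [271.1773 275.2868] ((271.6092834472656, 275.9699401855469), 20.742876052856445) ((271.1063232421875, 274.3609619140625), (29.095806121826172, 42.42849349975586), 174.49249267578125)
```

View pics/w2c.png

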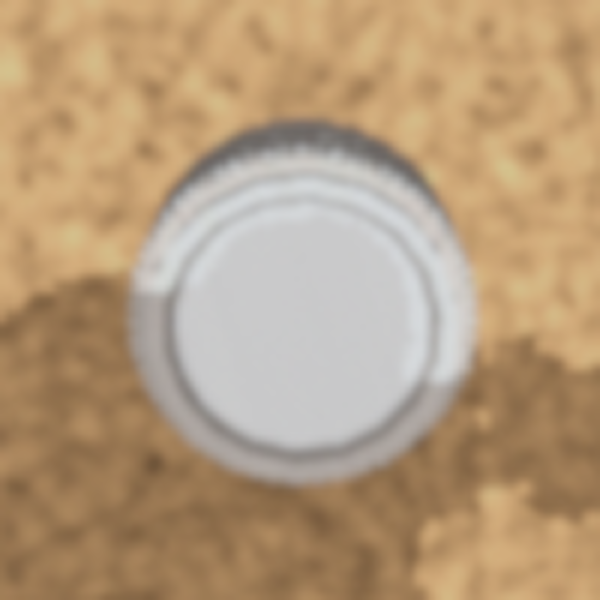

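```bash
python3 - <<'E'
from h import *
c=viewer.read_camera("wrist");s=bot.read_state()
print(plane(c,(254.4,187.3),.054,s))
E
python3 go.py .5035 .2487 .017 81.3
```

```text
[0.5046 0.2495 0.054 ]
shift cm [-0.08 -0.05 15.33] turn [-0.03 -0.01 -0.09] rows 4.0 0.013895748503622012 psi now 81.21
t 3.4167 [0.4147 0.0993 1.9131 0.0005 1.1295 0.5679] [0.5042 0.2493 0.1703] [ 0.7046 -0.3046 -0.8985] w 1.0009301648600415
```

>>> {"method": "servo_tool", "body": {"plan": [[[0,0,4,0,0,0],[0,0,8,0,0,0],[0,0,11,0,0,0],[0,0,13,0,0,0],[0,0,14.2,0,0,0],[0,0,15,0,0,0],[0,0,15.2,0,0,0],[0,0,15.2,0,0,0],[0,0,15.2,0,0,0]]]}}

```text
time: 4.17
tool_pos: [0.5056, 0.25, 0.0199]
tcp_rot: [2.385, 2.044, 0.004]
wrist_force: [0.3, -0.0, 0.1]
width: 0.999
```

```bash
python3 go.py .5045 .2493 .018 81.3; python3 - <<'E'
from h import *
c=viewer.read_camera("wrist");cv2.imwrite("pics/w3.png",c["color"][:,:,::-1])
E
```

```text
shift cm [-0.08 -0.09  0.19] turn [ 0.1  -0.1  -0.09] rows 1.0 0.023916876428222288 psi now 81.21
t 4.1667 [0.4148 0.2768 2.0196 0.0006 0.8428 0.5678] [0.5056 0.25   0.0199] [ 0.278  -0.0319  0.1338] w 0.9990205172498494
```

View pics/w3.png

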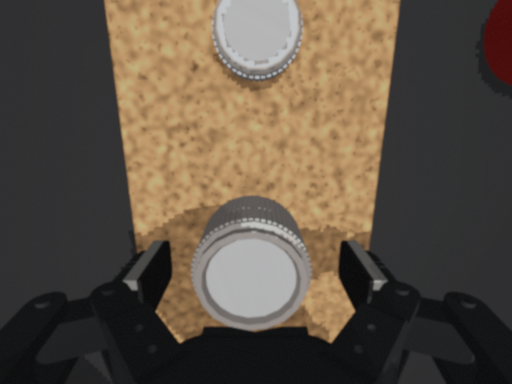

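>>> {"method": "servo_tool", "body": {"plan": [[[0,0,0.1,0,0,0],[0,0,0.1,0,0,0],[0,0,0.1,0,0,0],[0,0,0.1,0,0,0],[0,0,0.1,0,0,0],[0,0,0.1,0,0,0],[0,0,0.1,0,0,0],[0,0,0.1,0,0,0],[0,0,0.1,0,0,0],[0,0,0.1,0,0,0]]], "claw": 4.5, "grip_force": 90}}

```text
time: 5.05
tool_pos: [0.507, 0.2507, 0.0208]
tcp_rot: [2.384, 2.044, 0.009]
wrist_force: [-1.0, 0.6, 6.5]
width: 0.631
```

```bash
python3 go.py .5045 .2493 .018 81.3; python3 - <<'E'
from h import *
c=viewer.read_camera("wrist");cv2.imwrite("pics/w4.png",c["color"][:,:,::-1])
E
```

```text
shift cm [-0.18 -0.22  0.28] turn [ 0.26 -0.21 -0.09] rows 1.0 0.04829038675094445 psi now 81.21
t 5.05 [0.4149 0.2762 2.0182 0.0008 0.8414 0.5678] [0.507  0.2507 0.0208] [-1.0229  0.5911  6.544 ] w 0.6314183238761274
```

View pics/w4.png

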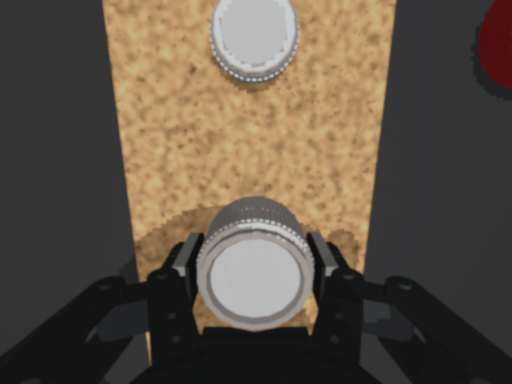

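>>> {"method": "servo_tool", "body": {"plan": [[[0,0,-1,0,0,0],[0,0,-3,0,0,0],[0,0,-7,0,0,0],[0,0,-11,0,0,0],[0,0,-14,0,0,0],[0,0,-16.5,0,0,0],[0,0,-18,0,0,0],[0,0,-18,0,0,0],[0,0,-18,0,0,0],[0,0,-18,0,0,0]]]}}

```text
time: 5.93
tool_pos: [0.505, 0.2498, 0.1994]
tcp_rot: [2.385, 2.044, 0.006]
wrist_force: [-0.3, 0.0, -2.3]
width: 0.633
```

```bash
python3 go.py .5733 -.2573 .2 81.2; python3 - <<'E'
from h import *
c=viewer.read_camera("wrist");cv2.imwrite("pics/w5.png",c["color"][:,:,::-1])
c=viewer.read_camera("side");crop(c,180,180,310,340,4,"pics/s5.png")
s=bot.read_state();print(s["tool_pos"],s["tcp_rot"],s["wrist_force"])
E
```

```text
shift cm [-49.07  14.5   -0.14] turn [ 0.15 -0.14  0.01] rows 13.0 0.028765920254877963 psi now 81.21
t 5.9333 [0.4147 0.0742 1.8841 0.0006 1.1797 0.568 ] [0.505  0.2498 0.1994] [-0.3487  0.0109 -2.347 ] w 0.6328888827778293
[0.5046 0.2496 0.1984] [-2.3852 -2.0446 -0.0027] [ 0.3055 -0.4607 -1.457 ]
```

View pics/w5.png

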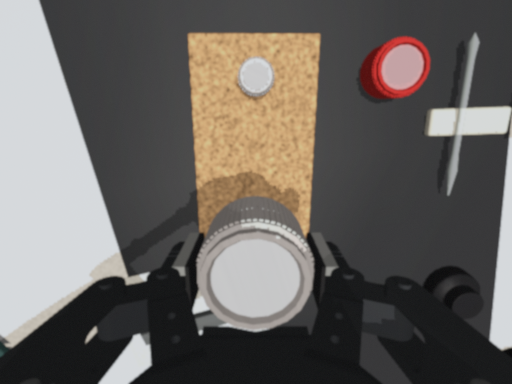

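View pics/s5.png

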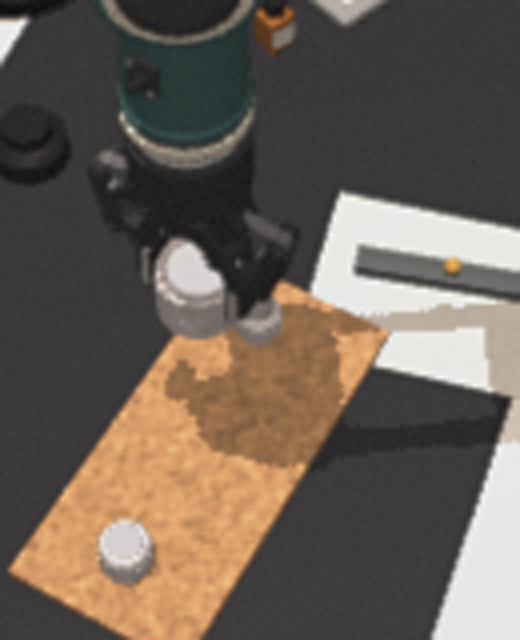

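```bash
python3 - <<'E'
from h import *
im=cv2.imread("pics/w5.png")
c=viewer.read_camera("wrist")
g=cv2.cvtColor(im,cv2.COLOR_BGR2GRAY)
# glass disc: bright uniform region
h=cv2.cvtColor(im,cv2.COLOR_BGR2HSV); 
m=cv2.floodFill(im.copy(),np.zeros((386,514),np.uint8),(255,280),(0,0,255),(4,4,4),(4,4,4))[2][1:-1,1:-1]
cn=max(cv2.findContours(m,0,1)[0],key=cv2.contourArea);e=cv2.fitEllipse(cn);print(e,cv2.boundingRect(cn))
T=c["T_tool_cam"];
for zt in (-.033,-.03,-.036):
    d=T[:3,:3]@np.array([(e[0][0]-c["cx"])/c["fx"],(e[0][1]-c["cy"])/c["fy"],1]);print(T[:3,3]+d*(zt-T[2,3])/d[2])
crop(c,180,180,330,340,5,"pics/w5c.png")
E
```

```text
((254.88597106933594, 277.5509338378906), (75.59523010253906, 86.24365997314453), 89.90901184082031) (212, 240, 87, 76)
[ 0.0009  0.0008 -0.033 ]
[-0.0011  0.0008 -0.03  ]
[ 0.0028  0.0008 -0.036 ]
```

View pics/w5c.png

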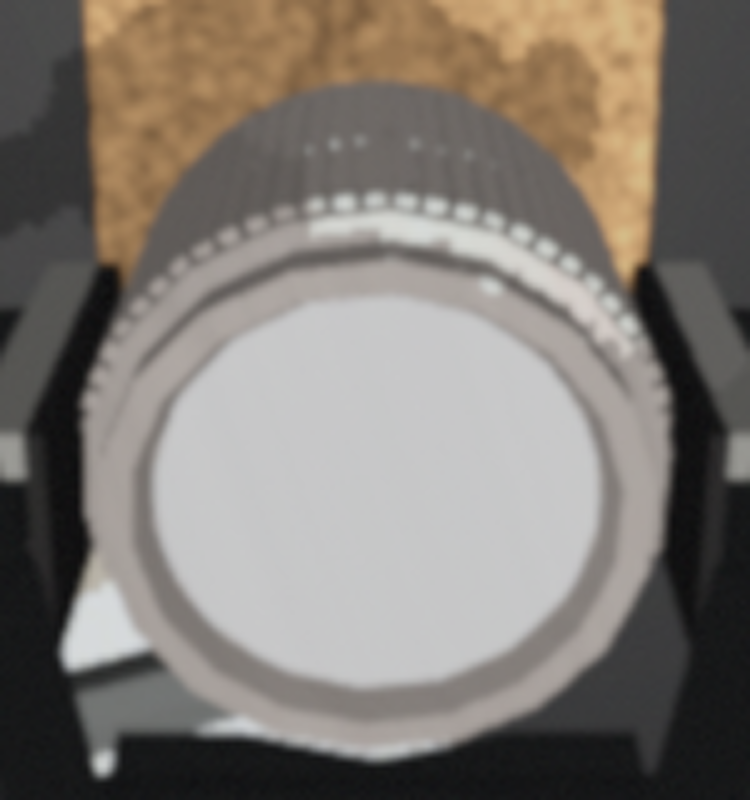

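```bash
python3 - <<'E'
from h import *
c=viewer.read_camera("wrist");T=c["T_tool_cam"]
for zt in (-.033,-.031,-.035):
  for u,v in ((255.5,331.3),(255.5,220.8),(255.5,224)):
    d=T[:3,:3]@np.array([(u-c["cx"])/c["fx"],(v-c["cy"])/c["fy"],1]);print(zt,v,(T[:3,3]+d*(zt-T[2,3])/d[2]))
E
```

```text
-0.033 331.3 [-0.0281  0.0011 -0.033 ]
-0.033 220.8 [ 0.0278  0.0011 -0.033 ]
-0.033 224 [ 0.0264  0.0011 -0.033 ]
-0.031 331.3 [-0.03    0.0011 -0.031 ]
-0.031 220.8 [ 0.027   0.0011 -0.031 ]
-0.031 224 [ 0.0255  0.0011 -0.031 ]
-0.035 331.3 [-0.0263  0.0011 -0.035 ]
-0.035 220.8 [ 0.0286  0.0011 -0.035 ]
-0.035 224 [ 0.0272  0.0011 -0.035 ]
```

>>> {"method": "servo_tool", "body": {"plan": [[[-4,1.1,0,0,0,0],[-55,14.5,0,0,0,0],[-55,14.5,0,0,0,0],[-55,14.5,0,0,0,0],[-55,14.5,0,0,0,0],[-55,14.5,0,0,0,0],[-55,14.5,0,0,0,0],[-55,14.5,0,0,0,0],[-55,14.5,0,0,0,0],[-55,14.5,0,0,0,0],[-55,14.5,0,0,0,0],[-55,14.5,0,0,0,0],[-55,14.5,0,0,0,0],[-55,14.5,0,0,0,0],[-55,14.5,0,0,0,0],[-55,14.5,0,0,0,0],[-55,14.5,0,0,0,0],[-55,14.5,0,0,0,0],[-55,14.5,0,0,0,0]]]}}

```text
time: 7.72
tool_pos: [0.5641, -0.3144, 0.1977]
tcp_rot: [-2.383, -2.046, -0.004]
wrist_force: [0.2, 0.2, -0.4]
width: 0.631
```

```bash
python3 - <<'E'
from h import *
for i in range(4):
    s=bot.read_state();print(s["time"],s["tool_pos"],s["tcp_rot"])
    c=viewer.read_camera("wrist")
cv2.imwrite("pics/w6.png",c["color"][:,:,::-1])
uv=proj(c,[.5733,-.2573,.134],s);print(uv)
u,v=uv.astype(int)
crop(c,u-40,v-40,u+40,v+40,8,"pics/w6c.png")
np.savez("w6.npz",tp=s["tool_pos"],tr=s["tcp_rot"],o=[u-40,v-40])
E
```

```text
7.7167 [ 0.5641 -0.3144  0.1977] [-2.3829 -2.0461 -0.0035]
7.7667 [ 0.5643 -0.3145  0.198 ] [-2.3831 -2.0465 -0.0037]
7.8167 [ 0.5643 -0.3146  0.1981] [2.3835 2.0466 0.0037]
7.8667 [ 0.5644 -0.3148  0.1982] [2.3835 2.0463 0.0037]
[253.7071 128.649 ]
```

View pics/w6.png

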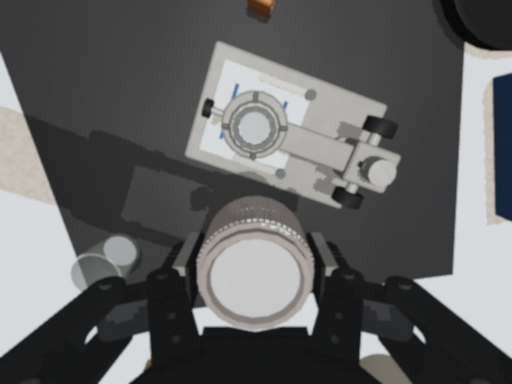

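View pics/w6c.png

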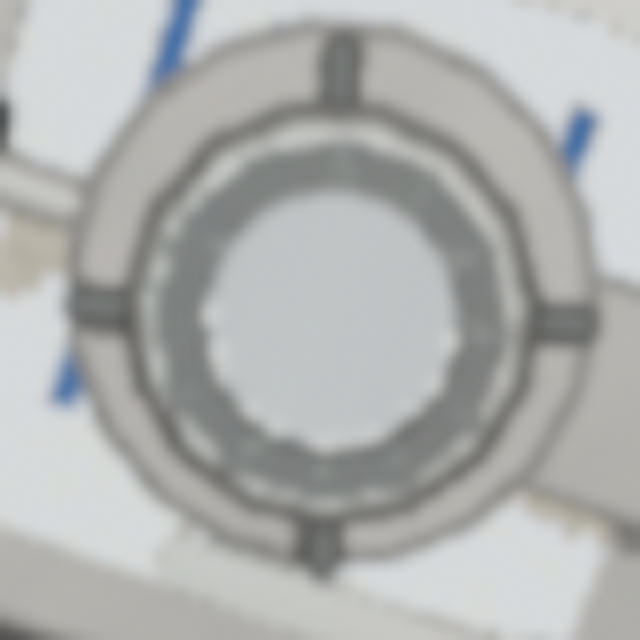

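```bash
python3 - <<'E'
from h import *
d=np.load("w6.npz");s=dict(tool_pos=d["tp"],tcp_rot=d["tr"]);o=d["o"]
c=viewer.read_camera("wrist")
f=lambda x,y:(o[0]+(x+.5)/8-.5,o[1]+(y+.5)/8-.5)
print(plane(c,f(331.5,317),.134,s),plane(c,f(331.5,317),.130,s))
P=np.array([plane(c,f(*p),.122,s) for p in[(342,68),(320,545),(100,307),(565,323)]]);print(P.mean(0))
for a,b in((0,1),(3,2)):v=P[a]-P[b];print(np.linalg.norm(v),np.degrees(np.arctan2(v[1],v[0])))
E
python3 go.py .5733 -.2573 .16 81.2
```

```text
[ 0.5737 -0.2563  0.134 ] [ 0.5736 -0.2566  0.13  ]
[ 0.5736 -0.2568  0.122 ]
0.04374665259948206 78.52190228235983
0.04368980269099503 -10.651019720149808
shift cm [ 5.86 -0.    3.84] turn [ 0.11 -0.09  0.07] rows 2.0 0.021674214307350243 psi now 81.27
t 7.9667 [-0.5491  0.2314  1.7058  0.0023  1.2033 -0.3975] [ 0.5644 -0.3152  0.1983] [ 0.4202 -0.2336 -1.9447] w 0.6336197621863431
```

>>> {"method": "servo_tool", "body": {"plan": [[[2,0,0,0,0,0],[4.5,0,1,0,0,0],[5.9,0,2,0,0,0],[5.9,0,3,0,0,0],[5.9,0,3,0,0,0],[5.9,0,3,0,0,0],[5.9,0,3,0,0,0]]]}}

```text
time: 8.55
tool_pos: [0.5734, -0.2576, 0.1684]
tcp_rot: [2.384, 2.045, 0.003]
wrist_force: [-0.1, -0.1, -1.5]
width: 0.633
```

```bash
python3 go.py .5736 -.2566 .14 81.2;python3 go.py .5736 -.2566 .14 81.2; python3 - <<'E'
from h import *
c=viewer.read_camera("scene");crop(c,180,80,280,180,6,"pics/s7.png")
c=viewer.read_camera("side");crop(c,220,100,320,200,6,"pics/t7.png")
E
python3 go.py .5736 -.2566 .14 81.2
```

```text
shift cm [ 0.1  -0.    2.84] turn [ 0.11 -0.06  0.05] rows 1.0 0.01868235918066217 psi now 81.26
t 8.55 [-0.4627  0.2216  1.775   0.0017  1.1435 -0.3108] [ 0.5734 -0.2576  0.1684] [-0.0827 -0.1126 -1.4547] w 0.633376995365758
shift cm [ 0.1  -0.    2.84] turn [ 0.11 -0.06  0.05] rows 1.0 0.01868235918066217 psi now 81.26
t 8.55 [-0.4627  0.2216  1.775   0.0017  1.1435 -0.3108] [ 0.5734 -0.2576  0.1684] [-0.0827 -0.1126 -1.4547] w 0.633376995365758
shift cm [ 0.13 -0.04  2.91] turn [ 0.17 -0.05  0.02] rows 1.0 0.02517156719994447 psi now 81.22
t 8.65 [-0.4631  0.2212  1.7743  0.0019  1.1435 -0.3107] [ 0.5737 -0.258   0.1691] [ 0.2662  0.1253 -1.6347] w 0.633650142680713
```

View pics/s7.png

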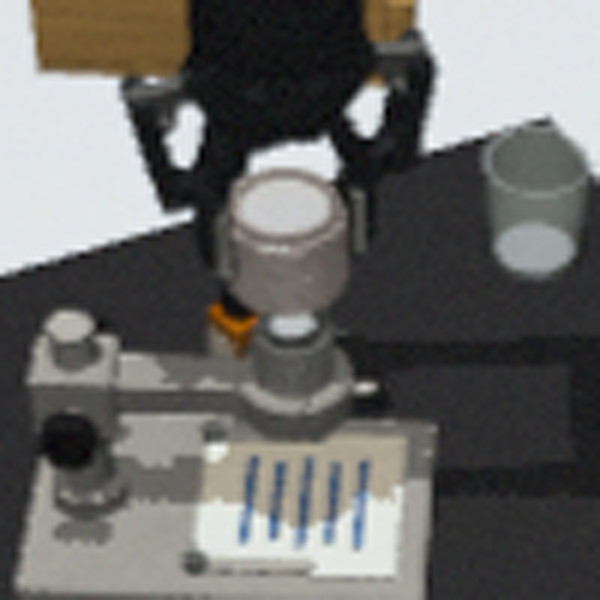

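View pics/t7.png

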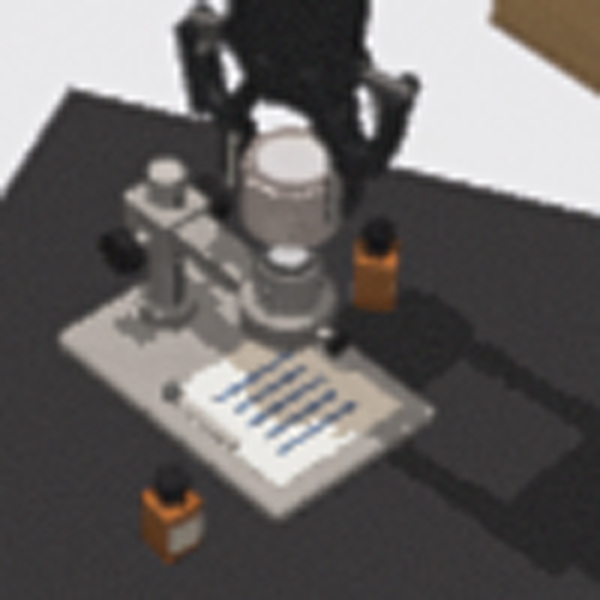

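>>> {"method": "servo_tool", "body": {"plan": [[[0.12,-0.02,0.8,0,0,0],[0.12,-0.02,1.6,0,0,0],[0.12,-0.02,2.2,0,0,0],[0.12,-0.02,2.6,0,0,0],[0.12,-0.02,2.9,0,0,0],[0.12,-0.02,2.9,0,0,0]]]}}

```text
time: 9.15
tool_pos: [0.5731, -0.2563, 0.1386]
tcp_rot: [-2.385, -2.045, -0.003]
wrist_force: [-0.2, -0.6, -2.0]
width: 0.633
```

```bash
python3 go.py .5736 -.2566 .1338 81.2
```

```text
shift cm [-0.02  0.06  0.48] turn [ 0.05 -0.09  0.02] rows 1.0 0.014799876801452177 psi now 81.22
t 9.15 [-0.4613  0.247   1.8023  0.002   1.0919 -0.309 ] [ 0.5731 -0.2563  0.1386] [-0.1708 -0.6122 -1.9942] w 0.6334393361244339
```

>>> {"method": "servo_tool", "body": {"plan": [[[0,0.03,0.2,0,0,0],[0,0.03,0.4,0,0,0],[0,0.03,0.5,0,0,0],[0,0.03,0.6,0,0,0],[0,0.03,0.7,0,0,0],[0,0.03,0.7,0,0,0]]]}}

```text
time: 9.65
tool_pos: [0.5735, -0.2564, 0.1334]
tcp_rot: [2.385, 2.045, 0.003]
wrist_force: [-4.1, 2.9, 7.1]
width: 0.634
```

```bash
python3 go.py .5736 -.2566 .1338 81.2
```

```text
shift cm [-0.02  0.01 -0.04] turn [ 0.08 -0.09  0.03] rows 1.0 0.01659305953022548 psi now 81.23
t 9.65 [-0.4611  0.2524  1.806   0.0021  1.0823 -0.3089] [ 0.5735 -0.2564  0.1334] [-4.0662  2.897   7.0673] w 0.634174496406534
```

>>> {"method": "servo_tool", "body": {"plan": [[[0,0,0.3,0,0,3],[0,0,0.3,0,0,6],[0,0,0.3,0,0,9],[0,0,0.3,0,0,12],[0,0,0.3,0,0,15]]]}}

```text
time: 10.07
tool_pos: [0.5739, -0.2566, 0.1321]
tcp_rot: [2.632, 1.712, 0.004]
wrist_force: [-1.6, 1.1, -1.1]
width: 0.637
```

```bash
python3 go.py .5736 -.2566 .1338 81.2; python3 -c "
from h import *
print(bot.read_state()['torque'])"
```

```text
shift cm [-0.01 -0.03 -0.18] turn [  0.15  -0.07 -15.11] rows 1.0 2.110974189422644 psi now 66.09
t 10.0667 [-0.461   0.2535  1.8072  0.0019  1.0785 -0.0446] [ 0.5739 -0.2566  0.1321] [-1.6307  1.1166 -1.0883] w 0.6365169972823578
[0.1801 0.1418 0.0375]
```

>>> {"method": "servo_tool", "body": {"plan": [[[0,0,0.2,0,0,0],[0,0,0.4,0,0,0],[0,0,0.4,0,0,0]]]}}

```text
time: 10.32
tool_pos: [0.5743, -0.2555, 0.1282]
tcp_rot: [2.632, 1.714, 0.007]
wrist_force: [1.4, 5.0, 0.7]
width: 0.629
```

```bash
python3 go.py .5736 -.2566 .1338 81.2; python3 -c "
from h import *
print(bot.read_state()['torque'])"
```

```text
shift cm [-0.12 -0.02 -0.56] turn [  0.16  -0.17 -15.06] rows 1.0 2.102975248235681 psi now 66.14
t 10.3167 [-0.4602  0.257   1.8106  0.004   1.0717 -0.0458] [ 0.5743 -0.2555  0.1282] [1.3894 5.0066 0.7078] w 0.6291644160049652
[ 0.8249 -0.0618 -0.0776]
```

>>> {"method": "servo_tool", "body": {"plan": [[[-0.06,0,0.2,0,0,0],[-0.1,0,0.4,0,0,0],[-0.1,0,0.4,0,0,0],[-0.1,0,0.4,0,0,0]]]}}

```text
time: 10.65
tool_pos: [0.5742, -0.2556, 0.1237]
tcp_rot: [-2.632, -1.714, -0.009]
wrist_force: [0.6, 5.4, 1.2]
width: 0.634
```

```bash
python3 go.py .5736 -.2566 .1338 66.1; python3 -c "
from h import *
print(bot.read_state()['torque'])"
```

```text
shift cm [-0.12 -0.01 -1.01] turn [ 0.13 -0.29  0.07] rows 1.0 0.04495904368478698 psi now 66.17
t 10.65 [-0.4612  0.2614  1.8141  0.0058  1.0639 -0.048 ] [ 0.5742 -0.2556  0.1237] [0.6435 5.3645 1.1946] w 0.6341024987864656
[ 0.9205 -0.2682 -0.1011]
```

>>> {"method": "servo_tool", "body": {"plan": [[[0.06,0,0.2,0,0,0],[0.06,0,0.3,0,0,0],[0.06,0,0.4,0,0,0],[0.06,0,0.4,0,0,0]]]}}

```text
time: 10.98
tool_pos: [0.5745, -0.2553, 0.1208]
tcp_rot: [-2.631, -1.716, -0.008]
wrist_force: [-3.5, 3.7, 8.2]
width: 0.633
```

```bash
python3 go.py .5736 -.2566 .1338 66.1; python3 -c "
from h import *
print(bot.read_state()['torque'])"
```

```text
shift cm [-0.15 -0.03 -1.3 ] turn [ 0.15 -0.26  0.11] rows 1.0 0.04453828220338435 psi now 66.21
t 10.9833 [-0.4603  0.2644  1.8162  0.0053  1.0586 -0.0477] [ 0.5745 -0.2553  0.1208] [-3.5072  3.6739  8.2253] w 0.6325158966970555
[ 0.5845  0.5473 -0.1903]
```

>>> {"method": "servo_tool", "body": {"plan": [[[0,0,0.3,0,0,0],[0,0,0.5,0,0,0],[0,0,0.5,0,0,0],[0,0,0.5,0,0,0]]]}}

```text
time: 11.32
tool_pos: [0.5746, -0.2553, 0.1207]
tcp_rot: [2.631, 1.716, 0.008]
wrist_force: [-10.9, 7.8, 25.3]
width: 0.628
```

```bash
python3 go.py .5736 -.2566 .1338 66.1; python3 - <<'E'
from h import *
c=viewer.read_camera("scene");crop(c,180,80,280,180,6,"pics/s8.png")
c=viewer.read_camera("side");crop(c,220,100,320,200,6,"pics/t8.png")
c=viewer.read_camera("wrist");cv2.imwrite("pics/w8.png",c["color"][:,:,::-1])
for i in range(4):
    s=bot.read_state();print(s["time"],s["tool_pos"],s["wrist_force"],s["torque"]);viewer.read_camera("wrist")
E
```

```text
shift cm [-0.15 -0.04 -1.31] turn [ 0.17 -0.25  0.14] rows 1.0 0.04667031507046408 psi now 66.24
t 11.3167 [-0.4603  0.2643  1.8165  0.0051  1.058  -0.0481] [ 0.5746 -0.2553  0.1207] [-10.882    7.8155  25.307 ] w 0.6280614432236579
11.4667 [ 0.5746 -0.2553  0.1207] [-11.5115   7.8623  25.9541] [ 1.3703  1.9206 -0.2156]
11.5167 [ 0.5746 -0.2553  0.1207] [-10.9231   9.625   26.0952] [ 1.3246  1.9457 -0.1899]
11.5667 [ 0.5746 -0.2553  0.1207] [-11.2396   6.9833  26.2992] [ 1.325   1.9483 -0.2218]
11.6167 [ 0.5746 -0.2553  0.1207] [-12.019    7.8168  26.0028] [ 1.3169  1.9007 -0.2002]
```

View pics/s8.png

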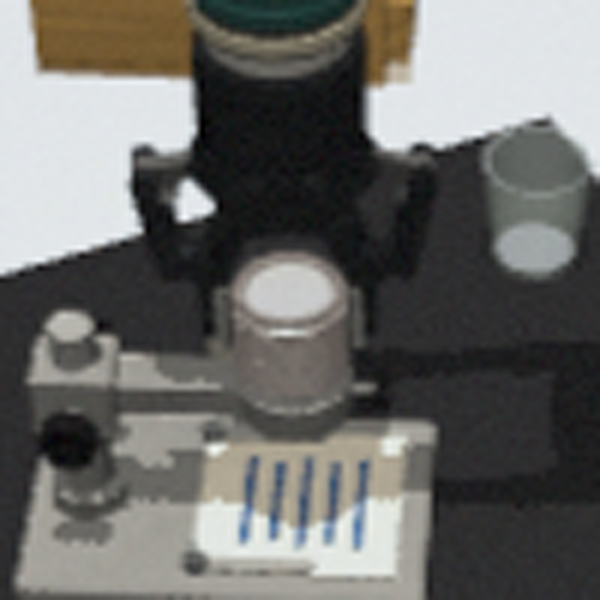

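View pics/t8.png

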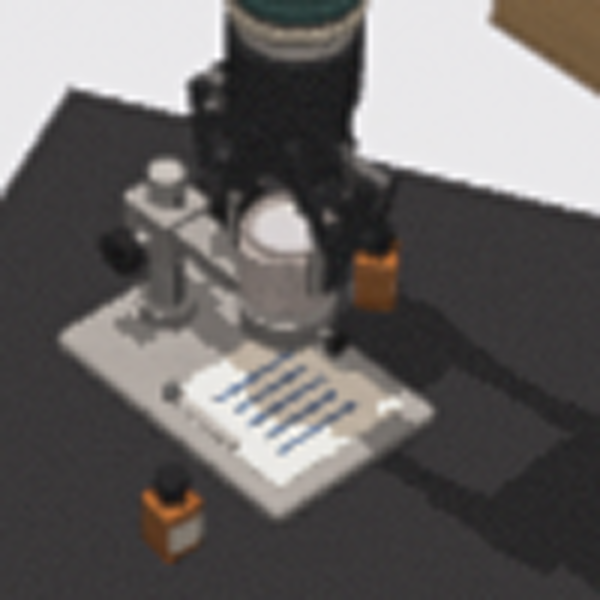

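View pics/w8.png

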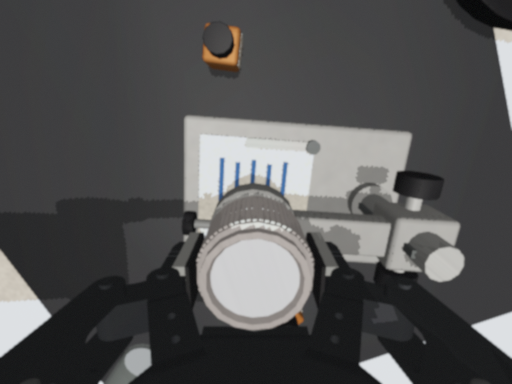

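```bash
python3 - <<'E'
from workcell import bot,finish_job
print(finish_job()); s=bot.read_state();print(s["time"],s["tool_pos"],s["wrist_force"])
E
```

```text
the job is handed in; nothing more can be done
None
the job is handed in; nothing more can be done
```

The widest lens cell is on the magnifier neck with its keyways over the pins. It is pressed home against the washer and still held in the gripper. I handed the job in at about 11.6 s and got no verdict back.

**What I did:** I picked the cell off the cork board and set it on the neck, where it rested on the pins with the tool at z ≈ 0.133 m. I turned it 15° with light pressure until the keyways dropped, then pushed it down to a firm stop.

**Last checks:**
- **Height:** The tool stopped steadily at z = 0.1207 m, against 0.1208 m expected from the grasp height. Commanding it lower only raised the upward wrist force, from 8 N to 26 N. In the wrist picture the cell had not shifted in the fingers.
- **Tilt:** The tool leans about 0.3° (0.005 rad), well inside the limit.
- **Position:** The tool ended 1 to 1.5 mm from the neck axis I measured with the camera. That is about the camera's accuracy and within the play of the bore, but it was not an exact match.
- **Side force:** About 14 N of sideways force remains while the cell is pressed down.
- **Washer and contact force:** I could not read the washer travel or the finger contact force directly. I inferred both from the firm stop and the wrist force.
- **Other items:** Nothing else looked disturbed in the pictures I took, and I did not measure those positions again.

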